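Load a sample rack onto the reader's feed bar

ROBOT

A 7-joint arm with a two-finger parallel gripper is mounted at the origin on the work surface. World frame = base frame: x ahead of the robot, y to its left, z up, the work surface at z = 0. Lengths are in m, angles in rad, forces in N, time in s.
With the tool pointing down it reaches from about 0.425 to 0.925 m from the base axis. Payload 6.8 kg.
Tool frame: the origin (TCP) lies midway between the tips of the shut fingers; the grasp point (between the pads) lies 19 mm behind it; z points along the fingers, y is the direction in which the jaws open and shut (so a half turn about z gives the same grasp; the last joint's range is limited). The gripper opens to 85 mm and grips with 20 to 120 N. Pads are 22 mm wide; open, the fingers measure 114 mm over their backs; the gripper's body (76 mm by 85 mm) begins 54 mm behind the grasp point. The pads swing forward as they close: fully open they stand 13 mm farther back than shut.
Start: joints at [-1.404, 0.477, 0.022, 1.555, -0.011, 1.109, -0.083], TCP at [0.183, 0.65, 0.231] pointing down, gripper open.
Joint ranges: [-2.96, 2.96], [-0.34, 2.1], [-1.41, 1.46], [0.24, 2.44], [-1.37, 4.51], [0.17, 1.92], [-2.96, 2.96]. Speed limits (rad/s): [2.39, 2.39, 3.14, 3.14, 3.14, 3.14, 3.14].

INTERFACE

Orientations are given as a unit quaternion [w, x, y, z].
In Python, from station import bot, vision gives the robot as it stands.
- The arm moves only by the tool move_arm, never from a script. Its argument "increments" is text: rows parted by semicolons, each of 7 numbers parted by spaces: the opening, from 0 (shut) to 1 (fully open), then the shift along the world's x, y, z in mm, then the turn, a rotation vector about the world's x, y, z in rad. In form: grip x y z rx ry rz; .... A call has exactly 8 rows; each row shifts and turns the commanded pose from where the row before left it; what a row does not reach is not made up. A row lasts 1/8 s, in which the tool goes at most 62.5 mm and 10.7 degrees, less where a joint would pass 70% of its speed; a pose out of reach is approached as far as the arm can. A call with a gripper value outside its range is refused whole. The fingers move at their own pace and stop on an object; "newtons" is the grip in N (left out, the last holds). Time passes only in rows, so rows that do not move let the fingers close, or fill a call up. It gives the time, the measured TCP pose, the force and the opening at its end, in the units of the state.
- bot.get_obs(): the state, without advancing time (a new reading comes with each control period).
- vision.read_camera(name): name is "scene" or "top" or "wrist"; returns (picture, depth): 420x560x3 uint8, red, green, blue; 420x560 float32, m along the optical axis (not along the pixel's ray), 0 where there is no reading.
- vision.calibration(name): a dict with "fx", "fy", "cx", "cy" (pixels), "R" (3x3) and "t" (3): a world point X has camera coordinates R X + t; the wrist camera has in their place "hand_eye" (4x4, takes a point from camera to tool coordinates, whose origin is the TCP and whose axes are the flange's). Camera axes: x right, y down, z forward; pixel columns grow to the right and rows downward; lengths in m; the calibration is good to about 2 mm. A picture is of the moment at which its call begins: read the wrist's pose just before it. calibration takes no time and is no camera call.
- bot.hand_in(): hands the job in, once; it reports no verdict.
The state is a dict: "t": time; "q": joint angles; "joint_vel": joint speeds; "joint_torque": joint torques, N m; "eef_pos": TCP position; "tool_rot": TCP orientation; "contact_force": force on the tool from outside, world axes, zero at the start; "torque": the same for the moment, N m; "gripper_width": opening from 0.0 (shut) to 1.0 (fully open).
Only numpy, scipy, OpenCV 4.12 (cv2) and the standard library are available. Lean on these libraries where they do the work, as an engineer would, in place of code of your own. Each camera call takes 0.05 s, during which the arm holds its last target.

TASK

Load the grey four-tube sample rack into the tube reader: set it in the open load bay with its hollow underside straddling the feed bar, then slide it along the bar towards the reader, its key lightly pressed on the bar, until you feel the key drop into the bar's slot. Stop there, with the rack standing fully down on the lane floor, and let go. Use a light hand, keep the tubes upright, and leave the other things on the bench where they are.

Things in the scene. Friction and masses are not known exactly. Their poses are not given: they have to be found in the camera images.
- rack: Loose grey sample rack, 0.17 to 0.31 kg, 110 mm long (x), standing upright; either end may go first. Origin: centre of underside, z up. Base flange 38 mm wide (y), 0 to 12 mm high; all above is 24 mm wide. Four capped tubes fixed in it rise to 95 mm. Hollow below: it stands on two long skirt walls 8 mm high, 26 mm apart inside.
- rack_grip (a point): In the rack's solid grip block, on its vertical centre line, 55 mm above the origin; axes as the rack. The block is mid-length between the tubes: 28 mm long, 24 mm wide (grip across y, from above), 12 to 70 mm high. Gripped here, the fingertips stay clear of the lane's lips.
- rack_key (a point): Middle of the lower edge of the rack's key, 1 mm above the rack's origin; axes as the rack. The key is a rigid rib under the rack, mid-length, crosswise between the skirts: 5 mm thick along x, 10 mm wide, lower edge rounded.
- feeder: Tube reader with its feed lane, white and aluminium, fixed. Origin on the bench under the load bay's centre; x along the lane in the feed direction, z up. Lane floor 14 mm above the bench. Drive cover, 44 mm high, at x -140 to -74 mm; reader housing 170 mm high, 160 mm wide, from x = 185 mm. The feed drive bears no more than 30 N between rack and feeder.
- load_bay (a point): Top of the feed bar at the load bay's centre, 21 mm above the bench; axes as the feeder. The bay is open above, x -74 to +62 mm, between walls 54 mm apart, 28 mm high. The feed bar runs along the lane's centre line: aluminium, level, 14 mm wide, 7 mm high over the lane floor; braked, it does not move.
- lane_entry (a point): On the lane floor, 84 mm past the bay's centre, where the guide walls, funnelling in from 62 mm, are 44 mm apart. From 62 mm on, lips reach over the rack's flange (gap 30 mm, undersides 22 mm and tops 25 mm above the floor): the rack gets in only by sliding out of the bay, with 4 mm play under the lips while its key is on the bar.
- search_mid (a point): Bar top, 70 mm past the bay's centre: middle of the stretch where the slot may be. The bar's one crosswise slot, 8 mm long in x, 7 mm deep (to the lane floor), has its centre within 30 mm either way of here, depending on where the bar parked. With the key in it the rack sinks 6 mm and stands on the lane floor.
- tube_block: bystander: a blue rack block 85 x 150 x 45 mm full of tubes that rise to 115 mm; origin under its centre.
- tip_box: bystander: a white box of pipette tips with a clear lid, 84 x 124 x 67 mm; origin under its centre.
- specimen_jar: bystander: a small round jar with a white cap, 56 mm across, 50 mm high; origin under its centre.
There are look-alikes about, which are no part of the job. Leave any blue look-alike of the rack alone.

How it is judged:
On the way, in this order (a step that is already met when the one before it is completed fails the run):
1. the rack has been set in the load bay, its key on the feed bar (within 3 mm of its top, less than 18 mm past and 30 mm before the bay's centre, within 8 mm of the centre line) (z of rack_key in the frame of load_bay between -0.003 and 0.003 m and x of rack_key in the frame of load_bay between -0.03 and 0.018 m and y of rack_key in the frame of load_bay between -0.008 and 0.008 m), for 0.1 s.
2. the rack is being slid along, its key touching the top of the bar (more than 0.5 N), more than 22 mm past the bay's centre (z of rack_key in the frame of load_bay between -0.0025 and 0.0025 m and x of rack_key in the frame of load_bay above 0.022 m and contact force between rack and feeder above 0.5 N), for 0.1 s.
3. the key has dropped into the slot and the rack stands on the lane floor (z of rack_key in the frame of load_bay below -0.0045 m and x of rack_key in the frame of load_bay above 0.03 m), for 0.2 s.
At the end, for the whole second after the job is handed in: the rack stands upright (within 0.05 rad), at rest and released in the lane, its key in the bar's slot: the key's lower edge at least 4.5 mm below the top of the feed bar (6 mm when fully home), 30 to 110 mm past the bay's centre and within 6 mm of the lane's centre line (all of step 3 and x of rack_key in the frame of load_bay below 0.11 m and y of rack_key in the frame of load_bay between -0.006 and 0.006 m and angle between rack's own z axis and vertical below 0.05 rad and linear speed of rack below 0.01 m/s and contact force between rack and the fingers below 0.1 N); the robot touches nothing.
It fails at once if more than 30 N between the rack and the feeder (contact force between rack and feeder above 30 N).
It fails at once if the rack is tipped by more than 0.35 rad (angle between rack's own z axis and vertical above 0.35 rad).
It fails at once if the blue tube block, the tip box or the jar is moved by more than 20 mm (distance of any of tube_block, tip_box, specimen_jar from where it was at the start of the episode above 0.02 m).
It also fails if it takes over 72 s, if anything falls off the work surface, if the arm or the gripper's body presses on something with over 40 N, if the wrist force passes 120 N, or if a joint passes its speed limit or range.

## Working session

There is one attempt and no reset: what is moved stays moved. The work goes in short steps, Python scripts to look and compute and a tool call to move; the robot and the scene stay as the last step left them, time stands still between calls to the robot, and variables do not carry over. Pictures are saved under pics/ and viewed, and the job is handed in when it is done.

Besides the shell and the picture viewer there is one more tool, called after "Request:" in YAML: its name, and indented under it one key for each argument. move_arm: Moves the arm, as the interface text tells. Its arguments: {"type":"object","properties":{"increments":{"type":"string"},"newtons":{"type":"number"}},"required":["increments"]}

```bash
ls; mkdir -p pics
python3 - <<'E'
from station import bot, vision
import cv2
o=bot.get_obs(); print({k:o[k] for k in('t','eef_pos','tool_rot','contact_force','gripper_width')})
for n in('scene','top'):
    p,d=vision.read_camera(n); cv2.imwrite(f'pics/{n}0.png',p[...,::-1]); 
    import numpy as np; np.savez(f'pics/{n}0.npz',p=p,d=d)
    print(n,vision.calibration(n))
print(vision.calibration('wrist'))
E
```

```text
pics
{'t': 0.0, 'eef_pos': array([0.18300215, 0.64910599, 0.23032973]), 'tool_rot': array([-5.97300101e-05,  1.36943167e-01,  9.90578480e-01, -9.17151814e-04]), 'contact_force': array([-0.06861036,  0.61213942, -0.91874907]), 'gripper_width': 0.9993959061833266}
scene {'fx': 423.1143391869888, 'fy': 423.1143391869888, 'cx': 281.24683210172674, 'cy': 209.87731242508926, 'R': array([[ 0.43934304,  0.89827129, -0.00929449],
       [ 0.58549684, -0.29418189, -0.75541411],
       [-0.68130107,  0.32644404, -0.65518176]]), 't': array([-0.37437461, -0.23955245,  1.18468181])}
top {'fx': 431.0580008635932, 'fy': 431.0580008635932, 'cx': 284.9562157946012, 'cy': 202.3706829727878, 'R': array([[ 0.00900012, -0.99940894,  0.03317773],
       [-0.99703926, -0.01150274, -0.07602895],
       [ 0.07636564, -0.03239523, -0.99655348]]), 't': array([0.12399571, 0.58024177, 0.7807782 ])}
{'fx': 298.04690523177476, 'fy': 298.04690523177476, 'cx': 283.2519187665325, 'cy': 209.84991443533463, 'hand_eye': array([[-4.41616927e-04, -9.62737446e-01, -2.70437452e-01,
         6.75935932e-02],
       [ 9.99999732e-01, -5.83094403e-04,  4.42801126e-04,
         3.42914309e-04],
       [-5.83991789e-04, -2.70437184e-01,  9.62737445e-01,
        -1.43005319e-01],
       [ 0.00000000e+00,  0.00000000e+00,  0.00000000e+00,
         1.00000000e+00]])}
```

View pics/scene0.png

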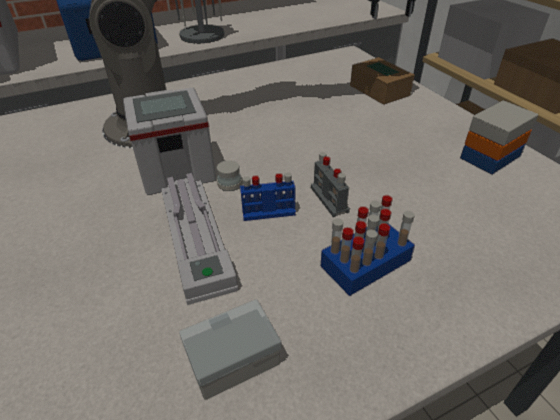

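View pics/top0.png

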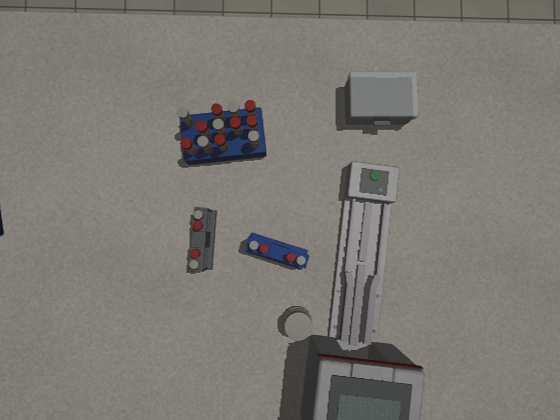

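The top view shows the grey rack at about (201,240) and the blue look-alike at (277,251). The feeder lane runs from its cover at (372,180) down to the reader at (360,360). Next I'll measure with depth.

```bash
cat > h.py <<'E'
import numpy as np, cv2
from station import bot, vision
def cloud(n,d,cal=None,pose=None):
    c=vision.calibration(n) if cal is None else cal
    v,u=np.mgrid[0:d.shape[0],0:d.shape[1]]
    P=np.stack([(u-c['cx'])/c['fx']*d,(v-c['cy'])/c['fy']*d,d],-1)
    if n=='wrist':
        from scipy.spatial.transform import Rotation as R
        p,q=pose; T=c['hand_eye']; P=P@T[:3,:3].T+T[:3,3]
        return P@R.from_quat(np.r_[q[1:],q[0]]).as_matrix().T+p
    return (P-c['t'])@c['R']
E
python3 - <<'E'
from h import *
f=np.load('pics/top0.npz');p,d=f['p'],f['d'];W=cloud('top',d)
cv2.imwrite('pics/z1.png',cv2.resize(p[140:360,310:430,::-1],None,fx=2.7,fy=2.7,interpolation=cv2.INTER_CUBIC))
cv2.imwrite('pics/z2.png',cv2.resize(p[190:290,170:320,::-1],None,fx=5,fy=5,interpolation=cv2.INTER_CUBIC))
print(W[300,100],W[100,300])
for n,(a,b,c,e) in dict(rack=(200,280,180,222),blue=(225,275,235,315),cover=(155,208,340,405)).items():
    w=W[a:b,c:e].reshape(-1,3); w=w[d[a:b,c:e].ravel()>0]
    for lo,hi in((.005,.016),(.03,.05),(.052,.075),(.08,.11)):
        m=w[(w[:,2]>lo)&(w[:,2]<hi)]
        if len(m)>20:
            r=cv2.minAreaRect((m[:,:2]*1000).astype(np.float32)); print(n,lo,hi,len(m),r,np.median(m[:,2]))
E
```

```text
[0.39603063 0.46864043 0.00170247] [7.80018896e-01 1.01895650e-01 4.71044536e-04]
rack 0.005 0.016 329 ((509.2314758300781, 267.4177551269531), (10.44626235961914, 109.6308822631836), 86.9117202758789) 0.01175387767356995
rack 0.03 0.05 133 ((509.6679992675781, 271.18426513671875), (4.261812686920166, 108.27315521240234), 86.6490707397461) 0.037857258396395116
rack 0.052 0.075 649 ((510.229736328125, 281.2613220214844), (24.51116180419922, 109.91185760498047), 86.59099578857422) 0.06945862804452023
rack 0.08 0.11 300 ((510.7432861328125, 281.0979309082031), (15.123358726501465, 96.42803955078125), 86.61385345458984) 0.09441644302412133
blue 0.005 0.016 362 ((489.192626953125, 145.80169677734375), (109.53912353515625, 37.95659637451172), 72.84391021728516) 0.011552245955702497
blue 0.052 0.075 624 ((489.09295654296875, 145.49879455566406), (109.70654296875, 24.096975326538086), 72.90563201904297) 0.06968729986153846
blue 0.08 0.11 268 ((489.30548095703125, 145.5922393798828), (97.33081817626953, 14.773058891296387), 72.95671844482422) 0.09464500209116863
cover 0.005 0.016 260 ((607.8700561523438, -27.762405395507812), (89.39000701904297, 82.24053955078125), 83.51283264160156) 0.013522741538400888
cover 0.03 0.05 1806 ((612.869384765625, -29.132736206054688), (90.64397430419922, 75.6175537109375), 83.55182647705078) 0.04399929155427374
```

Run:
```python
from h import *
f=np.load('pics/top0.npz');p,d=f['p'],f['d'];W=cloud('top',d)
# lane z-profile rows
for r in (230,260,280,300,320):
    print(r,[(u,int(1000*W[r,u,2]),int(1000*W[r,u,1])) for u in range(330,396,3)], W[r,360,0].round(3))
```

```text
230 [(330, -1, 42), (333, 0, 37), (336, -1, 31), (339, -1, 25), (342, 13, 22), (345, 17, 17), (348, 22, 12), (351, 27, 8), (354, 14, 0), (357, 15, -5), (360, 14, -11), (363, 19, -15), (366, 17, -21), (369, 13, -28), (372, 15, -33), (375, 11, -40), (378, 13, -45), (381, 28, -47), (384, 14, -56), (387, 16, -61), (390, 0, -72), (393, 0, -77)] 0.529
260 [(330, -1, 42), (333, 0, 37), (336, 3, 32), (339, 10, 27), (342, 13, 22), (345, 27, 19), (348, 13, 11), (351, 13, 5), (354, 11, 0), (357, 818, 155), (360, 21, -9), (363, 21, -15), (366, 12, -22), (369, 11, -28), (372, 15, -33), (375, 14, -39), (378, 25, -41), (381, 13, -50), (384, 14, -56), (387, -2, -66), (390, 0, -71), (393, 0, -77)] 0.474
280 [(330, 2, 43), (333, -3, 36), (336, 14, 33), (339, 14, 28), (342, 12, 22), (345, 28, 19), (348, 39, 15), (351, 37, 10), (354, 15, 0), (357, 19, -4), (360, 23, -8), (363, 21, -15), (366, 13, -22), (369, 14, -27), (372, 37, -27), (375, 36, -33), (378, 41, -37), (381, 12, -50), (384, 1, -59), (387, 1, -64), (390, 0, -70), (393, -1, -77)] 0.437
300 [(330, 0, 42), (333, 13, 39), (336, 9, 33), (339, 15, 28), (342, 16, 23), (345, 38, 21), (348, 37, 15), (351, 39, 10), (354, 21, 1), (357, 20, -3), (360, 21, -9), (363, 14, -16), (366, 11, -22), (369, 36, -22), (372, 38, -27), (375, 14, -38), (378, 14, -44), (381, 0, -53), (384, -1, -59), (387, 0, -64), (390, 0, -70), (393, 0, -76)] 0.401
320 [(330, 13, 44), (333, 13, 39), (336, 12, 33), (339, 10, 27), (342, 32, 25), (345, 39, 21), (348, 40, 16), (351, 16, 6), (354, 18, 1), (357, 18, -4), (360, 14, -10), (363, 12, -16), (366, 36, -16), (369, 40, -21), (372, 40, -26), (375, 13, -38), (378, 15, -43), (381, -1, -53), (384, 0, -59), (387, -3, -65), (390, 0, -70), (393, 2, -75)] 0.363
```

View pics/z1.png

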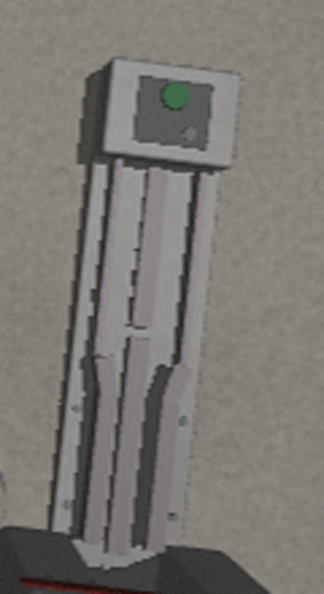

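View pics/z2.png

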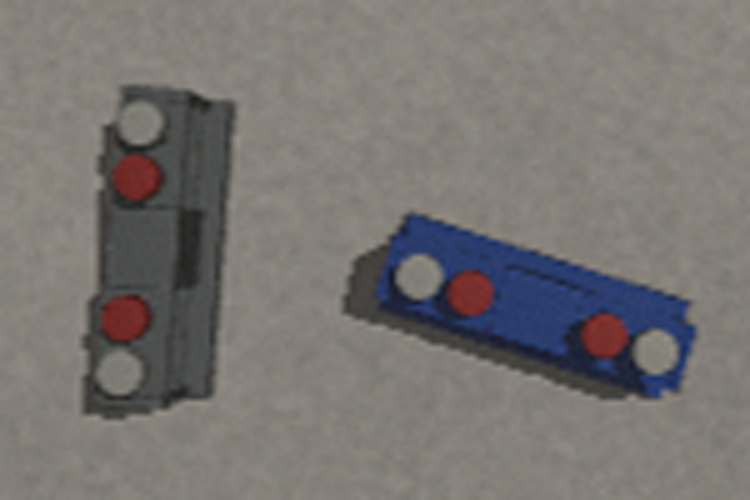

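Run:
```python
from h import *
f=np.load('pics/top0.npz');p,d=f['p'],f['d'];W=cloud('top',d)
m=W[155:215,335:405].reshape(-1,3); m=m[(m[:,2]>.038)&(m[:,2]<.05)&(d[155:215,335:405].ravel()>0)]
print('cover',cv2.minAreaRect((m[:,:2]*1000).astype(np.float32)),np.median(m[:,2]))
c=vision.calibration('top')
def ray(u,v,z):
    r=c['R'].T@np.array([(u-c['cx'])/c['fx'],(v-c['cy'])/c['fy'],1]); o=-c['R'].T@c['t']
    return o+r*(z-o[2])/r[2]
g=p.astype(int).sum(2)/3
for r in (215,225,235,245,255,258,260,261,262,263,264,266,270,285,300,315,330):
    print(r,g[r,334:394].astype(int).tolist())
# plate edges
L=[];Rr=[];M=[]
for r in range(212,335,3):
    row=W[r,320:400]; ok=(row[:,2]>.008)&(row[:,2]<.02)|((row[:,2]>.02)&(row[:,2]<.05)); i=np.where(ok)[0]
    a=ray(320+i[0]-.5,r,.014)[:2]; b=ray(320+i[-1]+.5,r,.014)[:2]; L.append(a);Rr.append(b);M.append((a+b)/2)
for n,X in(('L',L),('R',Rr),('M',M)):
    X=np.array(X); k=np.polyfit(X[:,0],X[:,1],1); print(n,k,np.std(np.polyval(k,X[:,0])-X[:,1]),np.degrees(np.arctan(k[0])))
print('slot',[ray(360,v,.021) for v in(261,262,263)])
```

```text
cover ((617.5433959960938, -29.632568359375), (90.64039611816406, 66.18151092529297), 83.4559097290039) 0.04406046029062815
215 [134, 135, 133, 136, 134, 133, 103, 58, 65, 126, 155, 151, 149, 153, 116, 55, 58, 114, 139, 141, 148, 151, 148, 150, 148, 151, 149, 152, 111, 77, 122, 135, 135, 139, 139, 134, 138, 145, 147, 146, 147, 147, 146, 148, 149, 113, 60, 48, 58, 115, 139, 138, 147, 149, 149, 145, 136, 133, 128, 130]
225 [128, 127, 128, 131, 99, 60, 58, 73, 130, 150, 147, 149, 153, 118, 53, 72, 121, 139, 143, 147, 147, 147, 147, 147, 148, 149, 150, 110, 92, 129, 138, 136, 135, 138, 135, 138, 144, 148, 147, 149, 147, 147, 149, 153, 114, 64, 50, 56, 115, 138, 143, 147, 147, 148, 145, 136, 127, 126, 127, 133]
235 [127, 130, 134, 101, 63, 56, 83, 133, 149, 143, 143, 145, 113, 50, 76, 124, 139, 142, 145, 146, 147, 147, 143, 147, 147, 151, 107, 88, 129, 134, 137, 136, 134, 135, 139, 144, 146, 146, 147, 149, 149, 149, 149, 112, 59, 51, 74, 121, 136, 141, 146, 146, 145, 144, 135, 130, 131, 131, 132, 132]
245 [128, 133, 103, 63, 53, 94, 133, 145, 144, 143, 149, 112, 48, 89, 129, 140, 141, 143
[... 3687 characters left out ...]
131, 133, 131, 128, 128, 128, 128, 124, 122, 124, 120]
330 [137, 139, 105, 61, 65, 56, 43, 51, 101, 120, 122, 120, 120, 118, 126, 99, 57, 99, 124, 119, 121, 119, 121, 122, 126, 102, 60, 64, 64, 61, 62, 83, 111, 123, 119, 120, 120, 123, 90, 61, 80, 111, 131, 131, 127, 128, 129, 129, 130, 132, 126, 127, 129, 133, 133, 129, 127, 129, 129, 125]
L [-0.11476793  0.08746355] 0.0005595793184231565 -6.547072859672834
R [-0.11433851 -0.00362414] 0.0005347424986122979 -6.522787959628677
M [-0.11455264  0.04191951] 0.00043310386429779013 -6.534898071742314
slot [array([ 0.47186058, -0.00967825,  0.021     ]), array([ 0.47002738, -0.00967033,  0.021     ]), array([ 0.46819483, -0.00966241,  0.021     ])]
```

The measurements agree with the given sizes. The rack is centred at (0.5105, 0.281), axis −3.4°. The lane line is y = 0.0419 − 0.1146x, with the bay centre near (0.511, −0.017). The slot shows at pixel (360,262), about 42 mm past the bay centre.

Request:
move_arm:
  increments: "0.7 38 -43 0 0 0 0.0268; 0.7 38 -43 0 0 0 0.0268; 0.7 38 -43 0 0 0 0.0268; 0.7 38 -43 0 0 0 0.0268; 0.7 38 -43 0 0 0 0.0268; 0.7 38 -43 0 0 0 0.0268; 0.7 38 -43 0 0 0 0.0268; 0.7 38 -43 0 0 0 0.0268"
  newtons: 30

```text
t: 1.1
eef_pos: [0.488, 0.3041, 0.2311]
tool_rot: [-0.0, 0.03, 1.0, -0.0]
contact_force: [0.7, 0.3, 0.1]
gripper_width: 0.703
```

Request:
move_arm:
  increments: "0.7 11 -11 -10 0 0 0; 0.7 11 -12 -10 0 0 0; 0.7 0 0 -10 0 0 0; 0.7 0 0 0 0 0 0; 0.7 0 0 0 0 0 0; 0.7 0 0 0 0 0 0; 0.7 0 0 0 0 0 0; 0.7 0 0 0 0 0 0"

```text
t: 2.1
eef_pos: [0.5092, 0.2828, 0.2015]
tool_rot: [0.0, 0.03, 1.0, 0.0]
contact_force: [-0.4, 0.3, 0.0]
gripper_width: 0.702
```

Run:
```python
from h import *
o=bot.get_obs(); p,d=vision.read_camera('wrist'); cv2.imwrite('pics/w1.png',p[...,::-1])
print(o['eef_pos'],o['tool_rot'])
W=cloud('wrist',d,pose=(o['eef_pos'],o['tool_rot'])).reshape(-1,3)
W=W[(d.ravel()>0)&(abs(W[:,1]-.281)<.05)&(abs(W[:,0]-.51)<.09)]
for lo,hi in((.008,.014),(.052,.075),(.09,.1)):
    m=W[(W[:,2]>lo)&(W[:,2]<hi)]
    if len(m)>20: print(lo,len(m),cv2.minAreaRect((m[:,:2]*1000).astype(np.float32)),np.median(m[:,2]))
```

```text
[0.5091775  0.28280058 0.20148022] [1.04442676e-04 3.01413836e-02 9.99545635e-01 9.61235356e-05]
0.008 737 ((512.9832153320312, 281.983154296875), (38.036006927490234, 109.45027160644531), 86.61027526855469) 0.012145438006129078
0.052 1807 ((512.56787109375, 281.95928955078125), (24.016433715820312, 109.39054870605469), 86.64643859863281) 0.07019779905313164
0.09 970 ((512.8995361328125, 281.8999328613281), (15.144847869873047, 97.94965362548828), 86.61872863769531) 0.09516548127204938
```

View pics/w1.png

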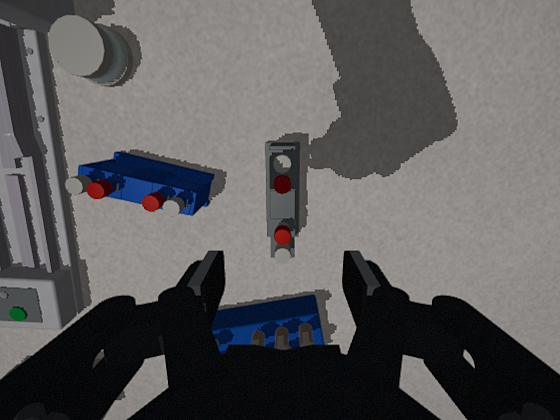

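The wrist view shows the rack at (283,200) midway between the fingers. It gives (0.5127, 0.2820), within about 2 mm of the top view.

Request:
move_arm:
  increments: "0.7 3 -1 -25 0 0 0; 0.7 0 0 -30 0 0 0; 0.7 0 0 -30 0 0 0; 0.7 0 0 -30 0 0 0; 0.7 0 0 -25 0 0 0; 0.7 0 0 -25 0 0 0; 0.7 0 0 0 0 0 0; 0.7 0 0 0 0 0 0"

```text
t: 3.15
eef_pos: [0.5128, 0.282, 0.0371]
tool_rot: [0.0, 0.03, 1.0, 0.0]
contact_force: [0.5, 0.6, -0.9]
gripper_width: 0.7
```

Request:
move_arm:
  increments: "0.3 0 0 0 0 0 0; 0.2 0 0 0 0 0 0; 0.2 0 0 0 0 0 0; 0.2 0 0 0 0 0 0; 0.2 0 0 0 0 0 0; 0.1 0 0 0 0 0 0; 0.1 0 0 0 0 0 0; 0.1 0 0 0 0 0 0"
  newtons: 30

```text
t: 4.15
eef_pos: [0.5126, 0.2819, 0.0372]
tool_rot: [0.0, 0.03, 1.0, 0.0]
contact_force: [-1.5, -0.7, 7.1]
gripper_width: 0.277
```

Request:
move_arm:
  increments: "0.1 0 0 5 0 0 0; 0.1 0 0 10 0 0 0; 0.1 0 0 20 0 0 0; 0.1 0 0 25 0 0 0; 0.1 0 0 25 0 0 0; 0.1 0 0 25 0 0 0; 0.1 0 0 20 0 0 0; 0.1 0 0 10 0 0 0"

```text
t: 5.15
eef_pos: [0.5124, 0.2819, 0.1777]
tool_rot: [0.001, 0.03, 1.0, 0.0]
contact_force: [1.0, 0.2, -2.5]
gripper_width: 0.274
```

Request:
move_arm:
  increments: "0.1 0 -15 0 0 0 0; 0.1 0 -30 0 0 0 0; 0.1 0 -40 0 0 0 -0.015; 0.1 0 -50 0 0 0 -0.015; 0.1 0 -50 0 0 0 -0.015; 0.1 0 -40 0 0 0 -0.01; 0.1 0 -30 0 0 0 0; 0.1 0 -15 0 0 0 0"

```text
t: 6.15
eef_pos: [0.5109, 0.0087, 0.1755]
tool_rot: [-0.001, 0.059, 0.998, -0.001]
contact_force: [0.2, 0.4, -3.0]
gripper_width: 0.28
```

Run:
```python
from h import *
o=bot.get_obs(); print(o['eef_pos'],o['tool_rot'],o['contact_force'])
for n in('wrist','scene','top'):
    p,d=vision.read_camera(n); cv2.imwrite(f'pics/{n}2.png',p[...,::-1]); np.savez(f'pics/{n}2.npz',p=p,d=d,e=o['eef_pos'],q=o['tool_rot'])
```

```text
[0.51088504 0.00874406 0.17545255] [-9.79138097e-04  5.93967764e-02  9.98233830e-01 -5.34576376e-04] [ 0.18000656  0.35048954 -3.01024188]
```

View pics/wrist2.png

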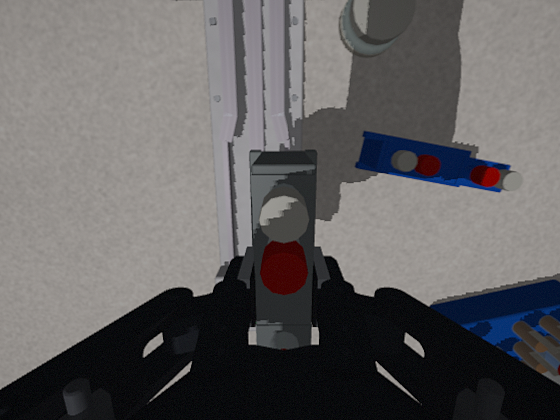

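View pics/scene2.png

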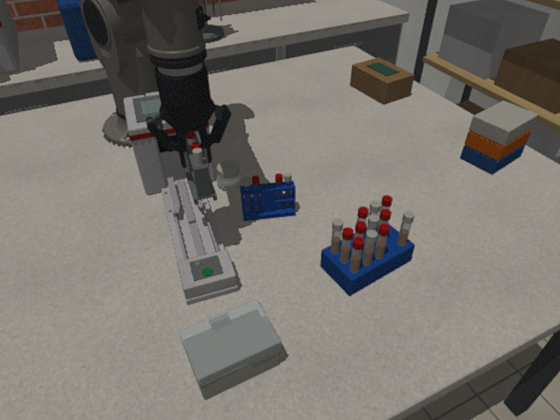

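The wrist view shows the rack held with its front end at (283,155), over the lane and slightly to its +y side. Next I'll measure the lane and the rack's tilt from this view.

Run:
```python
from h import *
f=np.load('pics/wrist2.npz');d=f['d'];W=cloud('wrist',d,pose=(f['e'],f['q']));V=W.reshape(-1,3)
print('u,v samples rack', [(u,v,(W[v,u]*1000).round(1).tolist()) for u,v in((283,157),(258,157),(310,157),(258,200),(312,200),(258,235),(312,235),(283,215),(283,250),(283,335))])
# lane: base plate edges by row
L=[];R=[]
for r in range(20,210,4):
    row=W[r]; i=np.where((row[:,2]>.009)&(row[:,2]<.02)&(d[r]>0))[0]
    i=i[(i>195)&(i<310)]
    if len(i)<4: continue
    L.append(W[r,i[0],:2]);R.append(W[r,i[-1],:2])
L=np.array(L);R=np.array(R)
for X in(L,R):
    k=np.polyfit(X[:,0],X[:,1],1); s=abs(np.polyval(k,X[:,0])-X[:,1])<.003;k=np.polyfit(X[s,0],X[s,1],1); print(k,len(X),s.sum(),X[:,0].min(),X[:,0].max())
# lips: z 36-40
m=(V[:,2]>.034)&(V[:,2]<.042)&(d.ravel()>0)&(abs(V[:,1]+.01)<.05)
X=V[m]; print('lips',len(X),X.min(0),X.max(0))
c,s=np.cos(np.radians(-6.54)),np.sin(np.radians(-6.54))
a=X[:,0]*c+X[:,1]*s; b=-X[:,0]*s+X[:,1]*c
print(np.percentile(a,[50,99,99.8]), np.percentile(b,[0.5,5,50,95,99.5])); h,e=np.histogram(b,40);print(h.tolist(),e[[0,-1]])
```

```text
u,v samples rack [(283, 157, [456.9, 15.3, 185.7]), (258, 157, [455.7, 4.3, 184.3]), (310, 157, [461.9, 29.8, 151.4]), (258, 200, [469.5, 4.3, 209.1]), (312, 200, [472.1, 24.7, 208.1]), (258, 235, [483.4, 2.3, 209.0]), (312, 235, [485.9, 23.3, 209.0]), (283, 215, [469.2, 13.9, 233.7]), (283, 250, [481.1, 12.5, 231.8]), (283, 335, [527.9, 6.8, 211.9])]
[-0.11639868 -0.00171439] 48 48 0.3431891441048466 0.5181556232840092
[-0.54466666  0.25673385] 48 5 0.35390961692003664 0.5220110826020623
lips 3985 [ 0.33892301 -0.04162987  0.03462039] [0.45621684 0.02938055 0.0419136 ]
[0.39082067 0.44983485 0.45096796] [0.01177153 0.01549775 0.02677434 0.06813544 0.07167039]
[13, 28, 40, 196, 267, 262, 263, 263, 241, 234, 233, 0, 0, 0, 0, 0, 0, 0, 0, 0, 0, 0, 0, 0, 0, 0, 0, 0, 0, 102, 224, 235, 258, 264, 260, 249, 262, 47, 30, 14] [0.00962355 0.07357605]
```

Both views agree on the lane centre line (lip gap centre 0.0416, plate mid 0.0417). For the bay centre I'll use about (0.5125, −0.017), and aim the key some 6 mm before it.

Request:
move_arm:
  increments: "0.1 4 -10 0 0 0 0.005; 0.1 4 -10 -5 0 0 0; 0.1 0 -6 -15 0 0 0; 0.1 0 0 -20 0 0 0; 0.1 0 0 -20 0 0 0; 0.1 0 0 -15 0 0 0; 0.1 0 0 -5 0 0 0; 0.1 0 0 0 0 0 0"

```text
t: 7.3
eef_pos: [0.5201, -0.0144, 0.0961]
tool_rot: [-0.0, 0.055, 0.998, -0.0]
contact_force: [0.0, -0.5, -3.9]
gripper_width: 0.277
```

Run:
```python
from h import *
o=bot.get_obs(); print(o['eef_pos'],o['tool_rot'],o['contact_force'])
q=o['tool_rot']; print(2*np.degrees(np.arctan2(q[2],q[1]))-90)
x,y=o['eef_pos'][:2]; print('lane y err', y-(.0419-.1146*x))
p,d=vision.read_camera('scene'); cv2.imwrite('pics/s3.png',cv2.resize(p[140:310,110:280,::-1],None,fx=3.4,fy=3.4))
p,d=vision.read_camera('wrist'); cv2.imwrite('pics/w3.png',p[...,::-1]);
W=cloud('wrist',d,pose=(o['eef_pos'],o['tool_rot']))
z0=o['eef_pos'][2]-.0372
V=W[140:320,240:330].reshape(-1,3); V=V[(abs(V[:,2]-z0-.07)<.004)]; k=np.linalg.lstsq(np.c_[V[:,:2]-V[:,:2].mean(0),np.ones(len(V))],V[:,2],rcond=None)[0]; print('top plane',len(V),k, V.min(0),V.max(0))
```

```text
[ 0.52012454 -0.01437089  0.09609482] [-2.14118030e-04  5.52088275e-02  9.98474805e-01 -5.12230711e-05] [ 0.04819826 -0.45510081 -3.8570644 ]
83.67031595061323
lane y err 0.0033353802076373142
top plane 5529 [-0.00013445 -0.00264925  0.12924692] [ 0.46485546 -0.03100766  0.12489941] [0.53390663 0.00531661 0.13289376]
```

View pics/s3.png

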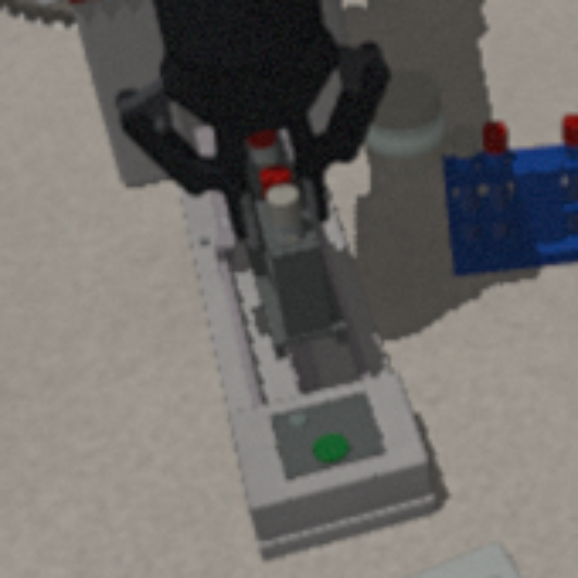

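View pics/w3.png

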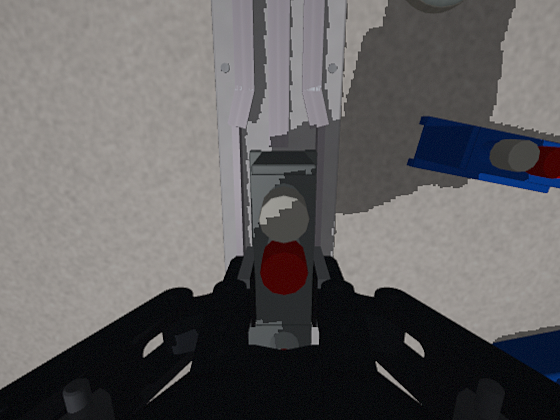

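The rack is level (top-plane slopes under 0.003) and 3 mm to the +y side of the line. I'll correct that and lower it to about 6 mm above the bar.

Request:
move_arm:
  increments: "0.1 -1 -3 0 0 0 -0.003; 0.1 0 0 -5 0 0 0; 0.1 0 0 -10 0 0 0; 0.1 0 0 -10 0 0 0; 0.1 0 0 -6 0 0 0; 0.1 0 0 -2 0 0 0; 0.1 0 0 0 0 0 0; 0.1 0 0 0 0 0 0"

```text
t: 8.4
eef_pos: [0.5194, -0.0173, 0.0636]
tool_rot: [0.0, 0.057, 0.998, 0.0]
contact_force: [-0.2, 0.3, -3.3]
gripper_width: 0.279
```

```bash
cat > s.py <<'E'
from h import *
o=bot.get_obs(); x,y=o['eef_pos'][:2]
q=o['tool_rot']; print(o['t'],o['eef_pos'].round(4),'F',o['contact_force'].round(2),'jaw',2*np.degrees(np.arctan2(q[2],q[1]))-90,'lane err',y-(.0419-.1146*x), 'feed x',-((x-.5125)*.9935-(y+.0168)*.1139), 'rack z',o['eef_pos'][2]-.0372, o['gripper_width'])
E
python3 s.py
```

```text
8.4 [ 0.5194 -0.0173  0.0636] F [-0.2   0.33 -3.35] jaw 83.49716194449232 lane err 0.0003071056099837703 feed x -0.0069209234942482845 rack z 0.0263540321379008 0.2789453651498435
```

Request:
move_arm:
  increments: "0.1 0 0 -2 0 0 0; 0.1 0 0 -2 0 0 0; 0.1 0 0 -1 0 0 0; 0.1 0 0 -0.5 0 0 0; 0.1 0 0 -0.5 0 0 0; 0.1 0 0 0 0 0 0; 0.1 0 0 0 0 0 0; 0.1 0 0 0 0 0 0"

```text
t: 9.4
eef_pos: [0.5192, -0.0173, 0.0573]
tool_rot: [0.0, 0.057, 0.998, 0.0]
contact_force: [-0.0, 0.4, -2.6]
gripper_width: 0.277
```

```bash
python3 s.py
```

```text
9.4 [ 0.5192 -0.0173  0.0573] F [-0.03  0.36 -2.56] jaw 83.50583679621073 lane err 0.0002994162167551731 feed x -0.006696059669218005 rack z 0.020145858313467324 0.2769350409348029
```

Request:
move_arm:
  increments: "0.1 0 0 -0.5 0 0 0; 0.1 0 0 0 0 0 0; 0.1 0 0 0 0 0 0; 0.1 0 0 -0.5 0 0 0; 0.1 0 0 0 0 0 0; 0.1 0 0 0 0 0 0; 0.1 0 0 0 0 0 0; 0.1 0 0 0 0 0 0"

```text
t: 10.4
eef_pos: [0.5193, -0.0173, 0.0568]
tool_rot: [0.0, 0.057, 0.998, 0.0]
contact_force: [-2.5, 0.4, 6.1]
gripper_width: 0.274
```

```bash
python3 s.py
```

```text
10.4 [ 0.5193 -0.0173  0.0568] F [-2.49  0.39  6.09] jaw 83.4954203543123 lane err 0.0002976576778725634 feed x -0.006839103086350719 rack z 0.01959027926789461 0.2744956815887557
```

Contact is at 6–9 N with the rack at bar height, so it's seated on the bar. I'll ease off slightly and slide.

Request:
move_arm:
  increments: "0.1 0 0 0.3 0 0 0; 0.1 -2 0.23 0 0 0 0; 0.1 -4 0.46 0 0 0 0; 0.1 -4 0.46 0 0 0 0; 0.1 -4 0.46 0 0 0 0; 0.1 -4 0.46 0 0 0 0; 0.1 -2 0.23 0 0 0 0; 0.1 0 0 0 0 0 0"

```text
t: 11.4
eef_pos: [0.4991, -0.0149, 0.0568]
tool_rot: [-0.0, 0.057, 0.998, 0.0]
contact_force: [2.5, 0.2, 5.4]
gripper_width: 0.273
```

```bash
python3 s.py
```

```text
11.4 [ 0.4991 -0.0149  0.0568] F [2.46 0.18 5.4 ] jaw 83.50044171211636 lane err 0.00035504888382692154 feed x 0.013540321921909017 rack z 0.019605977488583767 0.273473190175603
```

Request:
move_arm:
  increments: "0.1 -2 0.2 0 0 0 0; 0.1 -2 0.2 0 0 0 0; 0.1 -2 0.25 0 0 0 0; 0.1 -2 0.25 0 0 0 0; 0.1 -2 0.2 0 0 0 0; 0.1 -2 0.2 0 0 0 0; 0.1 -1 0.1 0 0 0 0; 0.1 0 0 0 0 0 0"

```text
t: 12.4
eef_pos: [0.4865, -0.0136, 0.0568]
tool_rot: [0.0, 0.057, 0.998, 0.0]
contact_force: [4.3, -0.7, 5.3]
gripper_width: 0.274
```

```bash
python3 s.py
```

```text
12.4 [ 0.4865 -0.0136  0.0568] F [ 4.34 -0.7   5.33] jaw 83.50220994088542 lane err 0.0002834108109165956 feed x 0.02618485508516992 rack z 0.01963281485990384 0.2742954125452746
```

Request:
move_arm:
  increments: "0.1 -1 0.1 0 0 0 0; 0.1 -1 0.1 0 0 0 0; 0.1 -1 0.15 0 0 0 0; 0.1 -1 0.1 0 0 0 0; 0.1 -1 0.1 0 0 0 0; 0.1 -1 0.15 0 0 0 0; 0.1 -1 0.1 0 0 0 0; 0.1 -1 0.1 0 0 0 0"

```text
t: 13.4
eef_pos: [0.4788, -0.0127, 0.0568]
tool_rot: [0.001, 0.057, 0.998, 0.0]
contact_force: [6.6, 0.0, 4.6]
gripper_width: 0.283
```

```bash
python3 s.py
```

```text
13.4 [ 0.4788 -0.0127  0.0568] F [6.6  0.05 4.64] jaw 83.49839885832495 lane err 0.00024289099115896474 feed x 0.033960431631333166 rack z 0.01963528078125535 0.28258216023567156
```

The x force is growing to 6.6 N, so I'll look before going on.

Run:
```python
from h import *
o=bot.get_obs(); print(o['torque'])
p,d=vision.read_camera('wrist'); cv2.imwrite('pics/w4.png',p[...,::-1]);
W=cloud('wrist',d,pose=(o['eef_pos'],o['tool_rot']))
z0=o['eef_pos'][2]-.0372
V=W[140:320,240:330].reshape(-1,3); V=V[(abs(V[:,2]-z0-.07)<.006)]; k=np.linalg.lstsq(np.c_[V[:,:2]-V[:,:2].mean(0),np.ones(len(V))],V[:,2],rcond=None)[0]; print('top plane',z0+.07,len(V),k, V.min(0),V.max(0))
p,d=vision.read_camera('scene'); cv2.imwrite('pics/s4.png',cv2.resize(p[120:310,110:280,::-1],None,fx=3.1,fy=3.1))
```

```text
[-0.18740079 -1.36133912 -0.03105343]
top plane 0.08963528078125535 6097 [ 0.01819397 -0.00410606  0.09020665] [ 0.42351786 -0.02953789  0.08365783] [0.49221147 0.00712199 0.09562517]
```

View pics/w4.png

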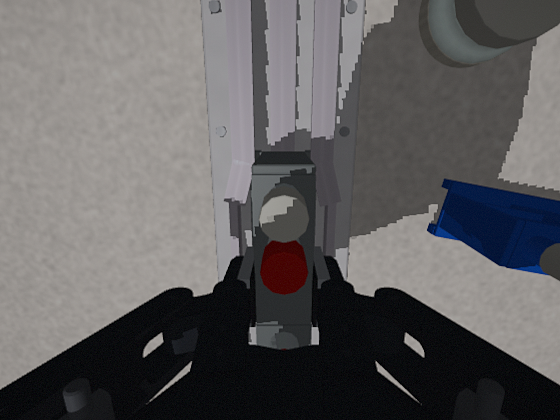

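View pics/s4.png

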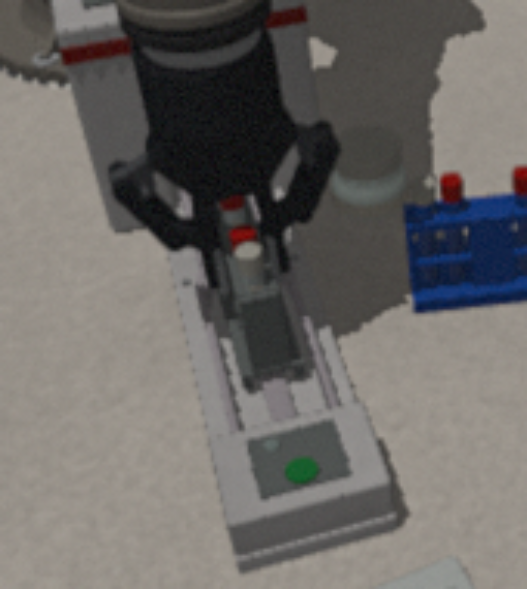

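The rack has pitched about 1° nose-down in the grip from friction. Its front end is under the lips, centred at (283,165), so I'll ease the press a little and continue.

Request:
move_arm:
  increments: "0.1 0 0 0.3 0 0 0; 0.1 -0.7 0.1 0 0 0 0; 0.1 -0.7 0.1 0 0 0 0; 0.1 -0.7 0.05 0 0 0 0; 0.1 -0.7 0.1 0 0 0 0; 0.1 -0.7 0.05 0 0 0 0; 0.1 -0.5 0.05 0 0 0 0; 0.1 0 0 0 0 0 0"

```text
t: 14.5
eef_pos: [0.4726, -0.0123, 0.0562]
tool_rot: [-0.001, 0.057, 0.998, -0.0]
contact_force: [-0.2, -0.3, -3.2]
gripper_width: 0.276
```

```bash
python3 s.py
```

```text
14.5 [ 0.4726 -0.0123  0.0562] F [-0.19 -0.34 -3.18] jaw 83.50201325125857 lane err -3.4908031540718115e-05 feed x 0.04015185017998731 rack z 0.019026818754912717 0.27621413503018205
```

The load vanished: the rack now hangs free (Fz −3.2) at slightly lower z, so the key is over the slot. I'll lower gently.

Request:
move_arm:
  increments: "0.1 -0.5 0.05 -0.5 0 0 0; 0.1 0 0 -0.5 0 0 0; 0.1 0 0 -0.5 0 0 0; 0.1 0 0 -0.5 0 0 0; 0.1 0 0 0 0 0 0; 0.1 0 0 0 0 0 0; 0.1 0 0 0 0 0 0; 0.1 0 0 0 0 0 0"

```text
t: 15.5
eef_pos: [0.4729, -0.0122, 0.0547]
tool_rot: [-0.001, 0.057, 0.998, -0.0]
contact_force: [-5.8, 0.4, 0.1]
gripper_width: 0.274
```

```bash
python3 s.py
```

```text
15.5 [ 0.4729 -0.0122  0.0547] F [-5.81  0.41  0.06] jaw 83.50644826284301 lane err 0.00012367362536049725 feed x 0.039885705911175476 rack z 0.017457678983181048 0.2740159718151895
```

Request:
move_arm:
  increments: "0.1 -0.5 0.05 0 0 0 0; 0.1 -0.5 0.05 0 0 0 0; 0.1 0 0 0 0 0 0; 0.1 0 0 0 0 0 0; 0.1 0 0 0 0 0 0; 0.1 0 0 0 0 0 0; 0.1 0 0 0 0 0 0; 0.1 0 0 0 0 0 0"

```text
t: 16.5
eef_pos: [0.4727, -0.0121, 0.0549]
tool_rot: [0.0, 0.057, 0.998, 0.0]
contact_force: [-2.3, 1.3, -4.3]
gripper_width: 0.276
```

```bash
python3 s.py
```

```text
16.5 [ 0.4727 -0.0121  0.0549] F [-2.25  1.26 -4.3 ] jaw 83.4992713393055 lane err 0.00012389554871383018 feed x 0.040074586937297464 rack z 0.017700657062323592 0.27613337117899517
```

Request:
move_arm:
  increments: "0.1 -0.4 0.05 0 0 0 0; 0.1 -0.4 0.05 0 0 0 0; 0.1 0 0 -0.5 0 0 0; 0.1 0 0 -0.5 0 0 0; 0.1 0 0 -0.5 0 0 0; 0.1 0 0 0 0 0 0; 0.1 0 0 0 0 0 0; 0.1 0 0 0 0 0 0"

```text
t: 17.5
eef_pos: [0.4722, -0.012, 0.0535]
tool_rot: [0.0, 0.057, 0.998, 0.0]
contact_force: [-0.6, -0.4, -2.9]
gripper_width: 0.276
```

```bash
python3 s.py
```

```text
17.5 [ 0.4722 -0.012   0.0535] F [-0.65 -0.38 -2.94] jaw 83.50232626276215 lane err 0.00018552345496426238 feed x 0.04054366191863402 rack z 0.016293358183520262 0.2760391658818471
```

Now it is free on all axes and 3.3 mm below bar-top contact. I'll continue down about 2.5 mm to the floor.

Request:
move_arm:
  increments: "0.1 -0.3 0 -0.5 0 0 0; 0.1 0 0 -0.5 0 0 0; 0.1 0 0 -0.5 0 0 0; 0.1 0 0 -0.5 0 0 0; 0.1 0 0 0 0 0 0; 0.1 0 0 0 0 0 0; 0.1 0 0 0 0 0 0; 0.1 0 0 0 0 0 0"

```text
t: 18.5
eef_pos: [0.4716, -0.012, 0.0514]
tool_rot: [0.0, 0.057, 0.998, 0.0]
contact_force: [-0.6, -0.2, -2.3]
gripper_width: 0.277
```

```bash
python3 s.py
```

```text
18.5 [ 0.4716 -0.012   0.0514] F [-0.58 -0.2  -2.29] jaw 83.50154682235217 lane err 0.00012198252366319752 feed x 0.041212667713197954 rack z 0.014215527649273696 0.2771490024964492
```

Request:
move_arm:
  increments: "0.1 0 0 -0.5 0 0 0; 0.1 0 0 0 0 0 0; 0.1 0 0 0 0 0 0; 0.1 0 0 -0.3 0 0 0; 0.1 0 0 0 0 0 0; 0.1 0 0 0 0 0 0; 0.1 0 0 0 0 0 0; 0.1 0 0 0 0 0 0"

```text
t: 19.5
eef_pos: [0.4716, -0.0121, 0.0512]
tool_rot: [0.0, 0.057, 0.998, 0.0]
contact_force: [-3.7, -0.5, 9.6]
gripper_width: 0.275
```

```bash
python3 s.py
```

```text
19.5 [ 0.4716 -0.0121  0.0512] F [-3.69 -0.52  9.58] jaw 83.48896678489857 lane err 8.157493972870897e-05 feed x 0.041204879892740014 rack z 0.013979951840954463 0.2750522721459206
```

The rack is on the floor, 5.6 mm lower than on the bar and stiff underneath. I'll ease off, open and lift clear.

Request:
move_arm:
  increments: "0.1 0 0 0.4 0 0 0; 0.2 0 0 0 0 0 0; 0.32 0 0 0 0 0 0; 0.4 0 0 0 0 0 0; 0.5 0 0 0 0 0 0; 0.6 0 0 0 0 0 0; 0.6 0 0 0 0 0 0; 0.6 0 0 0 0 0 0"

```text
t: 20.5
eef_pos: [0.4716, -0.012, 0.051]
tool_rot: [-0.0, 0.057, 0.998, 0.0]
contact_force: [0.4, -0.2, -0.5]
gripper_width: 0.6
```

```bash
python3 s.py
python3 - <<'E'
from h import *
o=bot.get_obs()
p,d=vision.read_camera('wrist'); cv2.imwrite('pics/w5.png',p[...,::-1]);
W=cloud('wrist',d,pose=(o['eef_pos'],o['tool_rot']))
V=W[140:320,240:330].reshape(-1,3); V=V[(abs(V[:,2]-.084)<.006)]; k=np.linalg.lstsq(np.c_[V[:,:2]-V[:,:2].mean(0),np.ones(len(V))],V[:,2],rcond=None)[0]; print('top plane',len(V),k, V.min(0),V.max(0))
E
```

```text
20.5 [ 0.4716 -0.012   0.051 ] F [ 0.42 -0.17 -0.51] jaw 83.50205670582761 lane err 0.0001448957355113939 feed x 0.041221477119249575 rack z 0.013797544828032485 0.6000197462309063
top plane 5231 [0.00248524 0.00043628 0.08424126] [ 0.41628559 -0.02521123  0.07801392] [0.48495129 0.00596541 0.08994493]
```

View pics/w5.png

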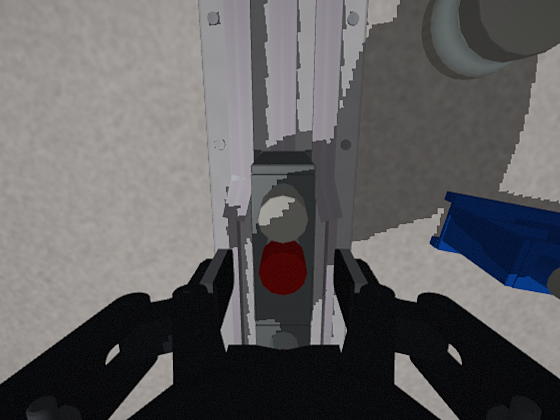

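The fingers are open and clear. The rack top is at 84.2 mm (14 + 70 expected) and level. I'll retreat straight up and away.

Request:
move_arm:
  increments: "0.6 0 0 15 0 0 0; 0.6 0 0 30 0 0 0; 0.6 0 0 40 0 0 0; 0.6 0 0 40 0 0 0; 0.6 0 0 30 0 0 0; 0.6 0 0 10 0 0 0; 0.6 0 0 0 0 0 0; 0.6 0 0 0 0 0 0"

```text
t: 21.55
eef_pos: [0.4707, -0.0121, 0.2149]
tool_rot: [-0.001, 0.057, 0.998, -0.0]
contact_force: [0.3, -0.5, 1.0]
gripper_width: 0.598
```

Request:
move_arm:
  increments: "0.6 10 20 0 0 0 0; 0.6 10 40 0 0 0 0; 0.6 10 50 0 0 0 0; 0.6 10 50 0 0 0 0; 0.6 10 50 0 0 0 0; 0.6 10 40 0 0 0 0; 0.6 0 20 0 0 0 0; 0.6 0 0 0 0 0 0"

```text
t: 22.55
eef_pos: [0.5306, 0.2597, 0.215]
tool_rot: [-0.001, 0.055, 0.998, -0.0]
contact_force: [0.5, 0.0, 0.4]
gripper_width: 0.6
```

```bash
python3 s.py
python3 - <<'E'
from h import *
p,d=vision.read_camera('top'); cv2.imwrite('pics/t6.png',p[...,::-1]); W=cloud('top',d)
V=W[230:350,325:390].reshape(-1,3); 
for lo,hi in((.076,.09),(.1,.118)):
    m=V[(V[:,2]>lo)&(V[:,2]<hi)&(V[:,0]>.40)]; r=cv2.minAreaRect((m[:,:2]*1000).astype(np.float32)); print(lo,len(m),r,np.median(m[:,2]), 'lane err',r[0][1]-(41.9-.1146*r[0][0]))
E
```

```text
22.55 [0.5306 0.2597 0.215 ] F [0.49 0.02 0.38] jaw 83.67260022230073 lane err 0.2786108662629859 feed x 0.013468317378387933 rack z 0.1778069766418478 0.5995021491416322
0.076 649 ((469.78228759765625, -12.058774948120117), (24.811311721801758, 109.70938873291016), 83.94976043701172) 0.0837233471491681 lane err -0.12172478942871123
0.1 305 ((469.867431640625, -11.920337677001953), (14.851265907287598, 97.26065063476562), 83.89982604980469) 0.10850621959847691 lane err 0.026469989013669704
```

View pics/t6.png

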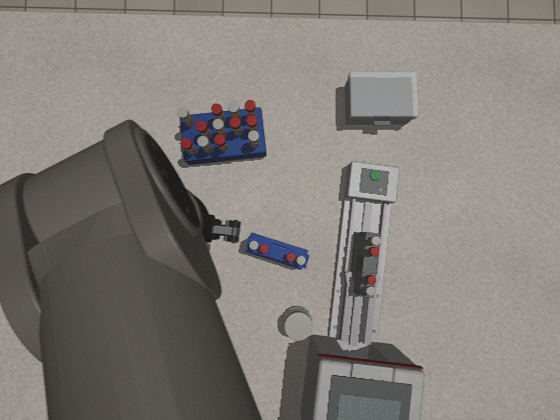

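The rack at (367,265) stands in the lane, centred on the measured slot (x 0.4698 against 0.4695). Its top is at 83.7 mm (84 expected on the floor), it is centred in y, and the bystanders are where they were. I'm handing in.

```bash
python3 -c "
from station import bot; print(bot.hand_in())"
```

```text
the job is handed in; nothing more can be done
None
```

I set the grey rack on the feed bar about 7 mm before the bay's centre and slid it along at a net 8–9 N press. About 40 mm past the centre the load vanished, so I lowered the rack onto the lane floor, let go and withdrew. The job was handed in at about 22.6 s; no verdict was reported.

**Final checks:** These all passed.
- The rack's top is at 83.7–84.2 mm, against 84 mm expected when it stands on the floor.
- The key sits about 0.3 mm from where I had measured the slot's centre.
- The rack is within 0.2 mm of the lane's centre line and level to about 0.003 rad.
- The fingers are clear, and the other things on the bench look unmoved by eye in the top view (not measured).

**What disagreed or went less smoothly:**
- The top and wrist cameras differed by 2–3 mm along the lane.
- The rack pitched about 1° nose-down while sliding, with the drag rising to 6.6 N. It levelled out once seated.
- The key caught the slot's near edge with about 6 N on the way down; I moved the rack forward until that cleared.
- The last press onto the floor reached about 12 N, well under the 30 N limit. That is judged from readings at the end of each move, so a brief higher peak would not have shown.

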